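Draw the slip board from under a stack of printing blocks

TASK

By its upright wooden grip, draw the plywood slip board straight out of the steel frame from under the stack of two printing blocks and pigment tub, feeling its way between the two brass posts (their slide is clamped off centre) so that it is never forced against the frame. Leave the stack untouched and upright, so that it settles onto the bench behind the stop bar, then lay the board flat inside the shallow green-lined wooden tray, grip up, and let go. Do not disturb the other things on the bench.

Things in the scene. Friction and masses are not known exactly. Their poses are not given: they have to be found in the camera images.
- slip_board: Plywood board 156 x 76 x 5 mm, 80 g, flat on the bench. Origin: underside, below the stack; x along its length, pull towards -x. 76 mm wide from x = -30 to +34 mm, with square shoulders; ahead of them a 30 mm wide tongue to x = -122 mm, already out between the posts. Starts up to 3 mm and 2 degrees off the frame's middle line.
- board_rear (a point): Middle of the board's rear edge, underside (board x = +34 mm). Keep the board flat on the bench until this is out in front of the strip (frame x below -68 mm). After some 19 mm of pull its +y shoulder butts against a post: ease off and feel the board across, stack riding on it, until it runs on. It can shift up to 20 mm to -y.
- grip (a point): Middle of the dark wooden upright grip on the board's tongue: 26 mm long (board x), 14 mm wide (board y, pinch it across this), 36 mm tall, from 5 to 41 mm above the board's underside; this point is 23 mm above the underside, at board x = -108 mm.
- frame: Dark steel stacking frame fixed to the bench; origin on the bench at the middle of its bay, front at -x, z up. Side strips 12 mm tall, from y = -74 to -62 mm and 52 to 64 mm, rear strip at x = 48 to 58 mm. It and the board must never press on each other with more than 25 N.
- bar_mid (a point): Middle of the underside of the frame's stop bar: x = -48 to -34 mm in the frame, underside 10 mm, top 28 mm above the bench. The board slides under it; the stack is held back by it. Axes as the frame's.
- gate_mid (a point): Point of the frame (x = -57 mm, on its middle line, on the bench) about which the gate lies: two upright square brass posts, 16 x 16 mm, 79 mm clear between them, hung from an aluminium strip (116 mm wide, frame x = -66 to -48 mm, 28 to 36 mm above the bench). The strip is clamped firmly off centre, up to 19 mm to the -y side of this point; how far is not measured and has to be seen or felt.
- block_low: Lower printing block, wood with a grey face, 60 (x) x 66 (y) x 22 mm, origin at the middle of its underside. Lies on the board, its front 1 to 7 mm behind the stop bar. The whole stack weighs 0.35 to 0.5 kg; dragging the board under it takes some 3 to 10 N. The stack drops 5 mm to the bench, rear first, as the board leaves.
- block_high: Upper printing block, same size, lying on the lower one; origin at the middle of its underside.
- tub: Screw-top pigment tub with a black lid, 56 mm in diameter, 52 mm tall, standing on the upper block; origin at the middle of its underside.
- tray: Shallow wooden tray with a green floor, 188 (x) x 110 (y) x 16 mm, fixed to the bench; origin at the middle of its underside, long side along x. Its floor is 7 mm above the bench and measures 176 x 98 mm inside a 6 mm thick rim.
- bottle_big: Bystander: brown bottle 40 mm in diameter, 88 mm tall.
- bottle_small: Bystander: brown bottle 32 mm in diameter, 72 mm tall.
- film_can: Bystander: black film can 35 mm in diameter, 51 mm tall.
- folder: Bystander: flat bone folder, 146 mm long.

How it is judged (in metres and radians):
On the way:
1. the board is drawn forward out of the frame, the whole stack left behind the stop bar, standing on the bench (x of slip_board in the frame of frame below -0.1 m and x of block_low in the frame of frame between -0.01 and 0.02 m and y of block_low in the frame of frame between -0.036 and 0.03 m and height (world z) of block_low below 0.004 m and angle between block_low's own z axis and vertical below 0.05 rad and height (world z) of block_high between 0.018 and 0.027 m and height (world z) of tub between 0.038 and 0.05 m and angle between tub's own z axis and vertical below 0.06 rad and horizontal distance between block_low and block_high below 0.015 m and horizontal distance between block_low and tub below 0.025 m), for 0.1 s.
At the end, for the whole second after the job is handed in: The board lies flat (within 3 degrees), still, on the tray floor inside the rim, grip up; the stack stands upright, still, on the bench in the frame behind the stop bar (at most 36 mm to -y, 30 mm to +y of its middle), upper block within 15 mm and tub within 25 mm of the lower block's middle (z of slip_board in the frame of tray between 0.004 and 0.011 m and angle between each of slip_board, grip, block_low's own z axis and vertical below 0.05 rad and x of slip_board in the frame of tray between -0.1 and 0.1 m and y of slip_board in the frame of tray between -0.055 and 0.055 m and x of grip in the frame of tray between -0.1 and 0.1 m and y of grip in the frame of tray between -0.055 and 0.055 m and linear speed of each of slip_board, tub below 0.02 m/s and x of block_low in the frame of frame between -0.01 and 0.02 m and y of block_low in the frame of frame between -0.036 and 0.03 m and height (world z) of block_low below 0.004 m and height (world z) of block_high between 0.018 and 0.027 m and height (world z) of tub between 0.038 and 0.05 m and angle between tub's own z axis and vertical below 0.06 rad and horizontal distance between block_low and block_high below 0.015 m and horizontal distance between block_low and tub below 0.025 m); the robot touches nothing.
It fails at once if the board and the frame press on each other with more than 25 N (contact force between slip_board and frame above 25 N).
It fails at once if the stack is touched by the robot (contact force between any of the fingers, the arm and block_low above 0.5 N or contact force between any of the fingers, the arm and block_high above 0.5 N or contact force between any of the fingers, the arm and tub above 0.5 N).
It fails at once if the stack topples or tips by more than about 17 degrees (angle between any of block_low, block_high, tub's own z axis and vertical above 0.3 rad).
It fails at once if another thing on the bench is pushed more than 25 mm away (distance of any of bottle_big, bottle_small, film_can, folder from where it was at the start of the episode above 0.025 m).
It also fails if it takes over 72 s, if anything falls off the work surface, if the arm or the gripper's body presses on something with over 40 N, if the wrist force passes 120 N, or if a joint passes its speed limit or range.

ROBOT

A 6-joint arm with a two-finger parallel gripper is mounted at the origin on a cart in front of the work surface, level with it; the furniture and walls round the work are solid. World frame = base frame: x ahead of the robot, y to its left, z up, the work surface at z = 0. Lengths are in m, angles in degrees, forces in N, time in s.
With the tool pointing down it reaches from about 0.375 to 0.825 m from the base axis. Payload 5.5 kg.
Tool frame: the origin (TCP) lies at the very end of the fingers, on their centre line; the grasp point (between the pads) lies 19 mm behind it (grasp_offset is the distance from the TCP to the grasp point, in m); z points along the fingers, y is the direction in which the jaws open and shut (so a half turn about z gives the same grasp; the last joint's range is limited). The gripper opens to 85 mm and grips with 20 to 120 N. Pads are 22 mm wide; open, the fingers measure 114 mm over their backs; the gripper's body (76 mm by 85 mm) begins 54 mm behind the grasp point. The pads swing forward as they close: fully open they stand 13 mm farther back than shut.
Start: joints at [-65.374, 17.962, -2.699, 69.339, 0, 90], TCP at [0.25, -0.545, 0.231] pointing down, gripper open.
Joint ranges: [-152.73, 152.73], [-39.44, 99.34], [-58.76, 71.6], [-118.89, 123.64], [-81.53, 83.1], [-180, 180]. Speed limits (degrees/s): [136.94, 136.94, 172.46, 180, 180, 180].

INTERFACE

Orientations are given as a 3x3 rotation matrix whose columns are the frame's x, y, z axes.
In Python, from workcell import * gives the robot as it stands.
- The arm moves only by the tool drive_tool, never from a script. Its argument "steps" is a list of rows, each a list of 3 entries, a list of its own where there are three numbers: the shift along the world's x, y, z in mm, then the turn, a rotation vector about the world's x, y, z in rad, then the closure, from 0 (fully open) to 1 (shut). In form: [[[tx, ty, tz], [wx, wy, wz], fingers], ...]. A call has 1 to 5 rows; each row is the pose to reach, as a shift and turn from the pose measured when the call began; what a row does not reach only later rows make up. A row lasts 1/12 s, in which the tool goes at most 41.7 mm and 7.16 degrees, less where a joint would pass 70% of its speed; a pose out of reach is approached as far as the arm can. A call with a gripper value outside its range is refused whole. The fingers move at their own pace and stop on an object; "force" is the grip in N (left out, the last holds). Time passes only in rows, so rows that repeat a pose let the fingers close. It gives the time, the measured TCP pose, the force and the opening at its end, in the units of the state.
- read_state(): the state, without advancing time (a new reading comes with each control period).
- read_camera(name): name is "scene" or "top" or "wrist"; returns a dict with "color" (400x640x3 uint8, red, green, blue), "fovy" (degrees; the focal length in pixels is half the picture's height over the tangent of half this angle, whatever the lens; pixels are square), "cx", "cy" (the principal point, pixels), "origin" and "attitude" of the camera in the world. Camera axes: x right, y up, looking along -z (the intrinsics and any distortion apply to the point x, -y, -z); pixel columns grow to the right and rows downward; lengths in m; the calibration is good to about 2 mm. The wrist camera is an equidistant fisheye: a pixel r from the principal point sees the ray r / f radians off the axis. A picture is of the moment at which its call begins. There is no depth.
- hand_in(): hands the job in, once; it reports no verdict.
The state is a dict: "time": time; "q": joint angles; "joint_velocities": joint speeds; "joint_efforts": joint torques, N m; "eef_pos": TCP position; "ee_rot": TCP orientation; "force": force on the tool from outside, world axes, zero at the start; "torque": the same for the moment, N m; "finger_gap": opening from 0.0 (shut) to 1.0 (fully open).
Only numpy, scipy, OpenCV 4.12 (cv2) and the standard library are available. Lean on these libraries where they do the work, as an engineer would, in place of code of your own. Each camera call takes 0.05 s, during which the arm holds its last target.

## Working session

There is one attempt and no reset: what is moved stays moved. The work goes in short steps, Python scripts to look and compute and a tool call to move; the robot and the scene stay as the last step left them, time stands still between calls to the robot, and variables do not carry over. Pictures are saved under pics/ and viewed, and the job is handed in when it is done.

Besides the shell and the picture viewer there is one more tool, called after "Call:" as name([rows], argument=value, ...), one row to a line, values as JSON. drive_tool: Moves the arm, as the interface text tells. Its arguments: {"type":"object","properties":{"steps":{"type":"array","items":{"type":"array"}},"force":{"type":"number"}},"required":["steps"]}

```bash
mkdir -p pics; ls
python3 - <<'E'
from workcell import *
import cv2
s=read_state();print(s)
for n in("scene","top","wrist"):
    c=read_camera(n);cv2.imwrite(f"pics/{n}0.png",c["color"][:,:,::-1]);print(n,{k:v for k,v in c.items() if k!="color"})
E
```

```text
pics
{'time': 0.0, 'q': array([-6.53744516e+01,  1.80028940e+01, -2.75507643e+00,  6.93380559e+01,
       -1.04314127e-03,  9.00000132e+01]), 'joint_velocities': array([-0.0641642 ,  0.06167982,  0.02006251,  0.06431265, -0.01566665,
       -0.08662075]), 'joint_efforts': array([ 1.43136560e-03, -5.39585173e+01,  3.39752555e+01,  1.92836038e-02,
       -3.49531058e-05, -3.61378042e-06]), 'eef_pos': array([ 0.24976808, -0.54491319,  0.23044163]), 'ee_rot': array([[ 9.09050481e-01,  4.16685388e-01, -7.14905879e-04],
       [ 4.16686001e-01, -9.09049217e-01,  1.51595914e-03],
       [-1.82066089e-05, -1.67597465e-03, -9.99998595e-01]]), 'force': array([ 0.71134344, -0.54205748, -0.73788081]), 'torque': array([ 0.00783887,  0.00964956, -0.03885154]), 'finger_gap': 1.002535738400845}
scene {'fovy': 56.46623816741103, 'cx': 318.73299792074243, 'cy': 198.35937735661633, 'origin': array([ 0.21229325, -0.8097445 ,  0.4889299 ]), 'attitude': array([[ 0.89450387,  0.21256767, -0.39329101],
       [-0.4469811 ,  0.44179166, -0.77783547],
       [ 0.00841001,  0.87157049,  0.49019808]])}
top {'fovy': 47.40425236296806, 'cx': 320.3815920644939, 'cy': 191.81130270769094, 'origin': array([ 0.43173999, -0.13407562,  0.96595848]), 'attitude': array([[ 0.01350371,  0.99049039, -0.13691766],
       [-0.99981962,  0.01154631, -0.01508039],
       [-0.01335608,  0.1370966 ,  0.99046764]])}
wrist {'fovy': 65.70646984690485, 'cx': 318.0815820852075, 'cy': 198.60692041205306, 'origin': array([ 0.32594557, -0.51038657,  0.3727918 ]), 'attitude': array([[ 0.41593993,  0.86045238,  0.29430543],
       [-0.90939129,  0.39398597,  0.1333512 ],
       [-0.00120985, -0.32310488,  0.94636239]])}
```

View pics/scene0.png

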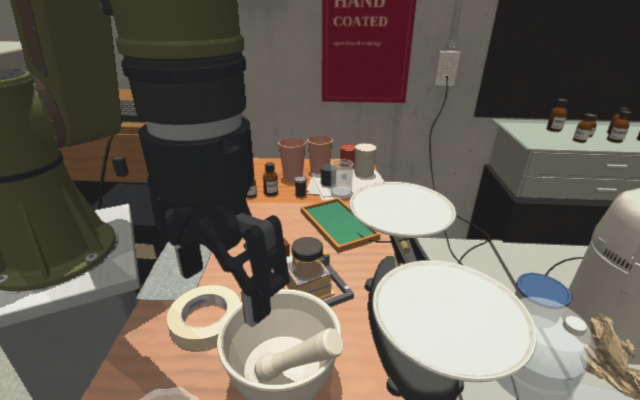

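View pics/top0.png

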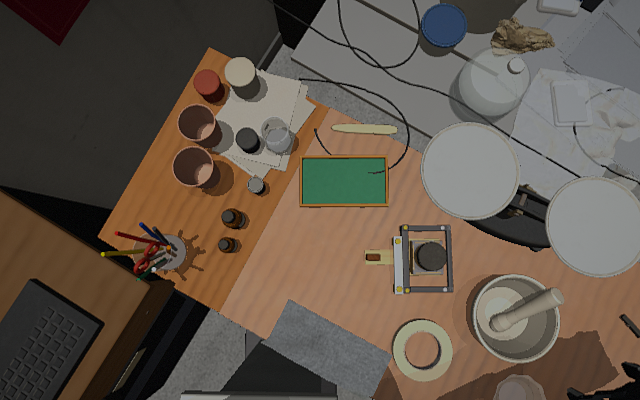

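View pics/wrist0.png

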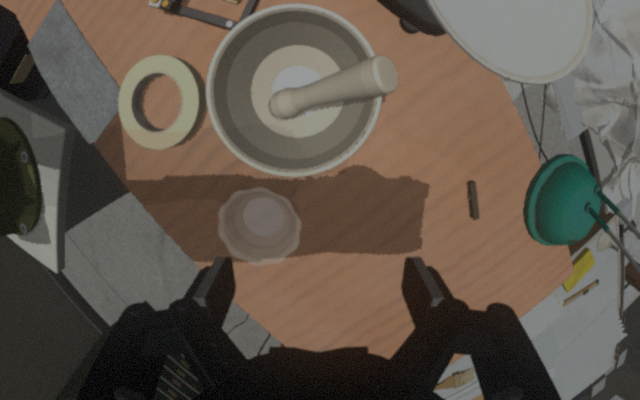

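The top view shows the frame at about (425,258), the grip at (373,257) and the tray at (344,181). I'll enlarge that area next.

```bash
cat > h.py <<'E'
from workcell import *
import cv2, numpy as np
def cam(n,fn=None):
    c=read_camera(n)
    if fn: cv2.imwrite(f"pics/{fn}.png",c["color"][:,:,::-1])
    return c
def ray(c,u,v,fish=False):
    f=200/np.tan(np.radians(c["fovy"]/2))
    x,y=(u-c["cx"]),(v-c["cy"])
    if fish:
        r=np.hypot(x,y);t=r/f
        d=np.array([x/r*np.sin(t),-y/r*np.sin(t),-np.cos(t)])
    else: d=np.array([x/f,-y/f,-1.])
    return c["attitude"]@d
def plane(c,u,v,z,fish=False):
    d=ray(c,u,v,fish);o=c["origin"];return (o+d*(z-o[2])/d[2])
def proj(c,p):
    f=200/np.tan(np.radians(c["fovy"]/2))
    q=c["attitude"].T@(np.array(p)-c["origin"]);return c["cx"]+f*q[0]/-q[2],c["cy"]-f*q[1]/-q[2]
E
python3 - <<'E'
import cv2
im=cv2.imread("pics/top0.png")
cv2.imwrite("pics/topz.png",cv2.resize(im[215:305,355:465],None,fx=7,fy=6.6,interpolation=cv2.INTER_CUBIC))
E
```

```text
(no output)
```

View pics/topz.png

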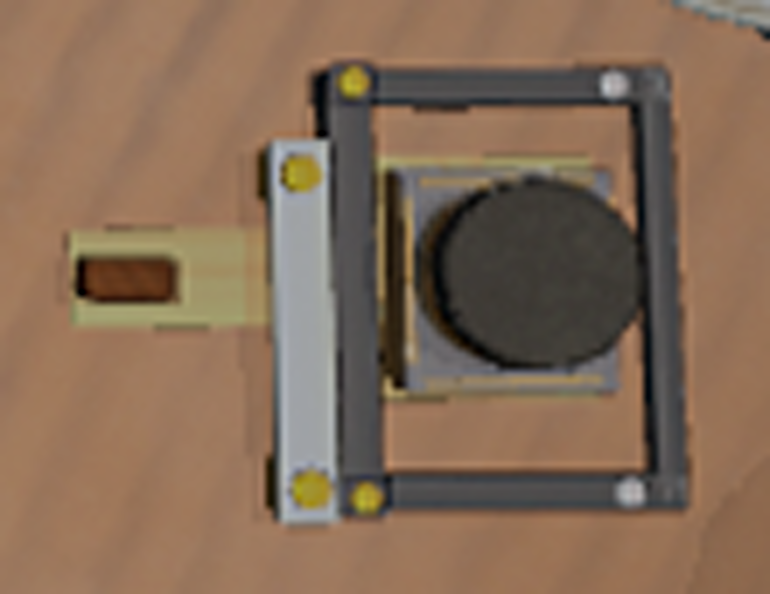

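Run:
```python
from h import *
c=cam("top")
Z=lambda x,y,z:plane(c,(x+.5)/7+354.5,(y+.5)/6.6+214.5,z)
pts={"rear48":[(640,110,.012),(655,470,.012)],"rear58":[(668,110,.012),(686,480,.012)],
"out64":[(380,68,.012),(630,68,.012)],"in52":[(380,104,.012),(630,104,.012)],"in-62":[(390,473,.012),(650,473,.012)],"out-74":[(390,508,.012),(680,508,.012)],
"bar-34":[(373,105,.028),(382,470,.028)],"bar-48":[(330,140,.028),(340,470,.028)],
"strip":[(268,143,.036),(327,140,.036),(277,522,.036),(337,520,.036)],
"grip":[(78,259,.041),(178,258,.041),(178,300,.041),(85,300,.041)],
"tongue":[(70,233,.005),(70,325,.005),(265,230,.005),(265,325,.005)],"boardside":[(390,160,.005),(590,158,.005),(390,395,.005),(450,398,.005)],
"lid":[(440,275,.101),(642,275,.101),(540,175,.101),(540,368,.101)],"blk":[(612,172,.049),(618,390,.049),(405,170,.049),(407,388,.049)]}
for k,v in pts.items(): print(k,[np.round(1000*Z(*p)[:2],1).tolist() for p in v])
# tray
for u,v in [(299.5,155.5),(387,155.5),(301,206),(388,206)]: print(plane(c,u,v,.016)*1000)
im=c["color"].astype(int);m=((im[:,:,1]>im[:,:,0]+20)&(im[:,:,1]>im[:,:,2]+5)).astype(np.uint8)
m[:,:290]=0;m[:,400:]=0;m[:140]=0;m[220:]=0
cn=max(cv2.findContours(m,0,2)[0],key=cv2.contourArea)
P=np.array([plane(c,*p[0],.007)[:2] for p in cn],np.float32)*1000
print(cv2.minAreaRect(P), cv2.boxPoints(cv2.minAreaRect(P)))
```

```text
rear48 [[483.8, -382.1], [372.4, -383.8]]
rear58 [[483.9, -390.4], [369.5, -392.8]]
out64 [[496.1, -305.2], [497.0, -379.5]]
in52 [[484.7, -305.1], [485.7, -379.2]]
in-62 [[370.4, -306.5], [371.5, -382.3]]
out-74 [[359.7, -306.3], [360.9, -390.8]]
bar-34 [[483.5, -300.1], [372.3, -301.3]]
bar-48 [[472.5, -287.5], [372.1, -289.2]]
strip [[471.0, -268.2], [472.1, -285.3], [356.9, -269.8], [357.7, -286.9]]
grip [[434.9, -212.8], [435.6, -241.4], [422.9, -241.4], [422.6, -214.8]]
tongue [[443.1, -213.5], [414.4, -213.5], [444.9, -271.6], [415.2, -271.3]]
boardside [[467.4, -309.1], [468.8, -368.7], [393.9, -308.1], [393.3, -325.8]]
lid [[431.5, -304.5], [432.2, -358.4], [460.1, -331.8], [405.8, -330.7]]
blk [[463.0, -364.1], [398.1, -364.3], [462.8, -305.3], [397.8, -304.9]]
[640.61665779 -74.07640048  16.        ]
[ 642.58103206 -260.09706575   16.        ]
[532.54282728 -79.36484026  16.        ]
[ 534.74270164 -261.48345188   16.        ]
((589.881591796875, -167.76812744140625), (96.05131530761719, 176.3917999267578), 1.5102170705795288) [[ 539.5482   -80.86859]
 [ 544.197   -257.1991 ]
 [ 640.21497 -254.66766]
 [ 635.56616  -78.33716]]
```

Call:
drive_tool([
  [[40,70,10],[0,0,0.13],0.3],
  [[60,106,10],[0,0,0.26],0.3],
  [[80,142,10],[0,0,0.39],0.3],
  [[100,177,10],[0,0,0.51],0.3],
  [[120,212,10],[0,0,0.64],0.3],
])

```text
time: 0.62
eef_pos: [0.3525, -0.3626, 0.2405]
ee_rot: [[0.489, 0.872, -0.001], [0.872, -0.489, 0.0], [0.0, -0.001, -1.0]]
force: [2.0, 0.0, -0.3]
finger_gap: 0.695
```

Run:
```python
from h import *
s=read_state();print(s['time'],s['eef_pos'],np.degrees(np.arctan2(s['ee_rot'][1,0],s['ee_rot'][0,0])),s['q'],s['finger_gap'])
```

```text
0.6167 [ 0.35254285 -0.36262352  0.24053672] 60.7412719169472 [-4.58000061e+01  7.64297605e+00 -1.45284558e+01  6.78786188e+01
 -1.15492607e-02  7.34587256e+01] 0.6953636909166797
```

Call:
drive_tool([
  [[25,44,-15],[0,0,0.15],0.3],
  [[44,78,-30],[0,0,0.27],0.3],
  [[63,111,-50],[0,0,0.39],0.3],
  [[76,135,-80],[0,0,0.51],0.3],
  [[76.5,135,-110],[0,0,0.53],0.3],
])

```text
time: 1.03
eef_pos: [0.4325, -0.2251, 0.1318]
ee_rot: [[-0.029, 1.0, 0.005], [1.0, 0.029, -0.001], [-0.001, 0.005, -1.0]]
force: [0.8, -0.3, 0.6]
finger_gap: 0.698
```

Call:
drive_tool([
  [[0,0,0],[0,0,0],0.3],
  [[0,0,0],[0,0,0],0.3],
])

```text
time: 1.2
eef_pos: [0.4314, -0.2236, 0.1308]
ee_rot: [[-0.03, 1.0, 0.001], [1.0, 0.03, 0.001], [0.001, 0.001, -1.0]]
force: [0.3, -0.2, -0.3]
finger_gap: 0.701
```

Run:
```python
from h import *
s=read_state();print(s['time'],s['eef_pos'],np.degrees(np.arctan2(s['ee_rot'][1,0],s['ee_rot'][0,0])),s['finger_gap'])
cam("wrist","w1");cam("scene","s1");cam("top","t1")
```

```text
1.2 [ 0.43136948 -0.22359583  0.13081862] 91.72378926401029 0.7005714254511116
```

View pics/w1.png

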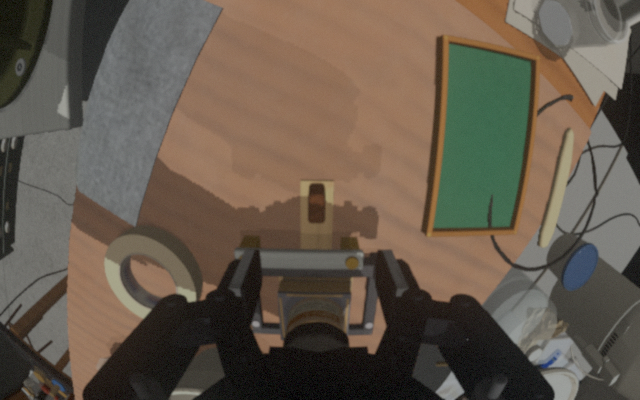

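View pics/s1.png

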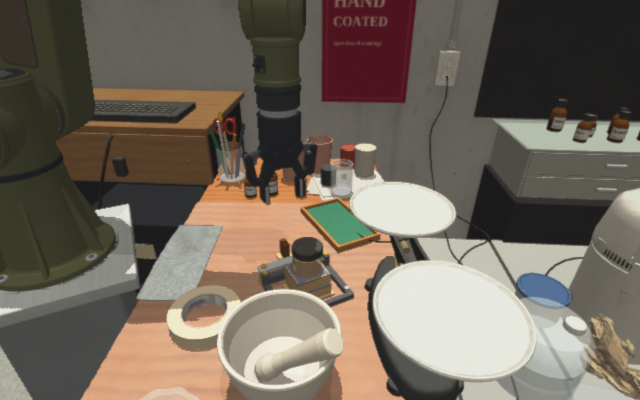

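Run:
```python
import cv2
im=cv2.imread("pics/w1.png");cv2.imwrite("pics/w1z.png",cv2.resize(im[170:290,220:380],None,fx=5,fy=5,interpolation=cv2.INTER_CUBIC))
```

```text
(no output)
```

View pics/w1z.png

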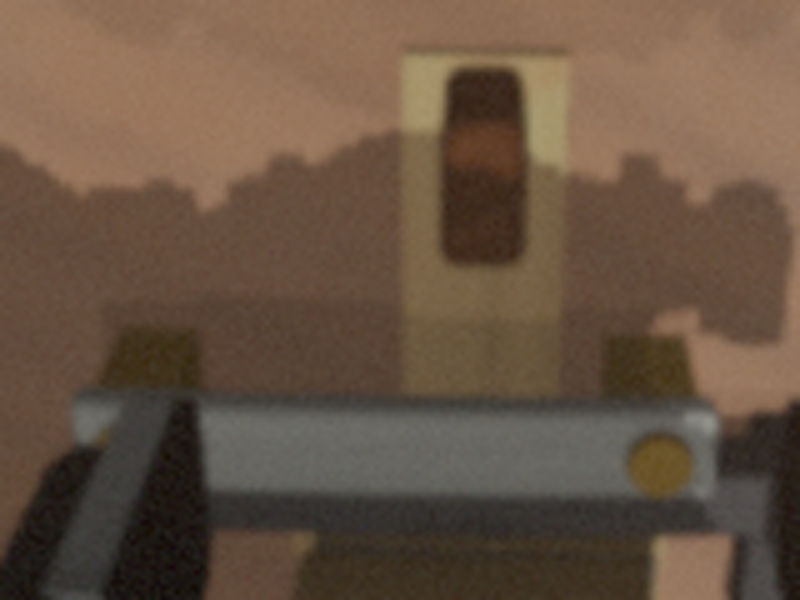

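Run:
```python
from h import *
c=cam("wrist")
Z=lambda x,y,z:np.round(plane(c,(x+.5)/5+219.5,(y+.5)/5+169.5,z,True)[:2]*1000,1).tolist()
print("tongue",[Z(*p,.005) for p in[(402,55),(570,55),(402,380),(565,380)]])
print("grip",[Z(*p,.041) for p in[(443,160),(527,160),(443,262),(525,262)]],"tops",Z(485,265,.041),"front edge base",Z(485,68,.005),"front top?",Z(485,120,.041))
for z in(0,.002): print("posts",[Z(*p,z) for p in[(108,328),(203,328),(603,337),(692,337)]])
print("strip",[Z(*p,.036) for p in[(75,400),(715,405)]])
print("board rear parts",[Z(*p,.005) for p in[(292,550),(655,550)]])
```

```text
tongue [[418.1, -219.4], [448.7, -218.6], [418.5, -285.7], [450.6, -284.9]]
grip [[426.5, -226.6], [440.1, -226.3], [426.8, -244.5], [440.3, -244.2]] tops [433.8, -244.9] front edge base [433.3, -221.5] front top? [433.1, -219.7]
posts [[358.7, -278.8], [378.3, -278.0], [458.1, -277.8], [475.9, -277.5]]
posts [[359.2, -277.8], [378.7, -277.0], [457.9, -276.8], [475.6, -276.5]]
strip [[360.8, -275.9], [475.2, -273.4]]
board rear parts [[395.3, -327.1], [471.4, -325.3]]
```

Run:
```python
from h import *
c=cam("scene")
print(proj(c,[.429,-.2276,.041]),proj(c,[.4335,-.233,.041]))
im=cv2.imread("pics/s1.png");z=cv2.resize(im[225:305,245:365],None,fx=6,fy=6,interpolation=cv2.INTER_CUBIC)
cv2.imwrite("pics/s1z.png",z)
s=read_state();print(s['eef_pos'])
```

```text
(np.float64(284.25380535061873), np.float64(241.2071253029995)) (np.float64(287.318738065549), np.float64(242.04991462683873))
[ 0.4334743  -0.2267309   0.13380679]
```

View pics/s1z.png

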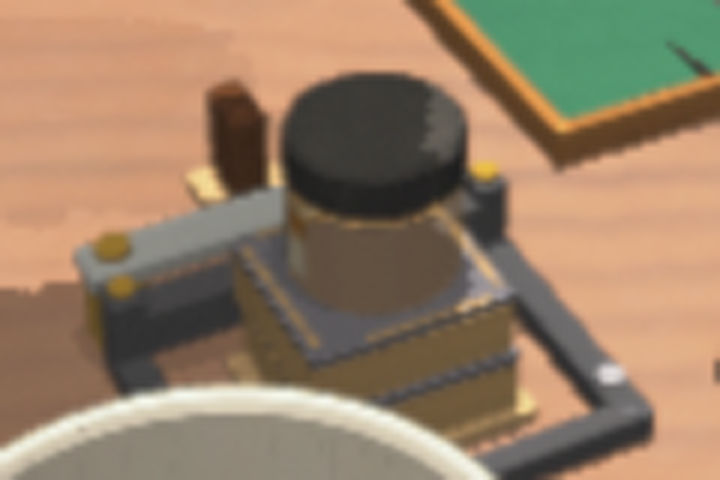

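Run:
```python
from h import *
for i in range(4):
    cam("top");s=read_state();print(s['time'],s['eef_pos'],s['q'],s['force'])
```

```text
1.5 [ 0.43330949 -0.226605    0.13356368] [-27.65108298   9.45946744 -26.95640871  53.14976369   0.063784
  60.81631276] [ 0.84289548 -0.17109592  0.14174664]
1.55 [ 0.43311775 -0.22637178  0.13321861] [-27.63930438   9.47403424 -26.98792607  53.13424377   0.06675097
  60.81324225] [0.17153396 0.23653766 0.18193262]
1.6 [ 0.43289248 -0.22609985  0.13289854] [-27.6258449    9.48644279 -27.01847866  53.12665587   0.07050209
  60.81323996] [ 0.2585361   0.16744009 -0.28041466]
1.65 [ 0.43275285 -0.22588147  0.13262534] [-27.61154588   9.49874337 -27.04253859  53.11594215   0.07169934
  60.81105575] [-0.15120374 -0.47787216 -0.68353457]
```

Call:
drive_tool([
  [[-2.5,-3,-25],[0,0,-0.009],0.3],
  [[-2.5,-3,-50],[0,0,-0.009],0.3],
  [[-2.5,-3,-72],[0,0,-0.009],0.3],
  [[-2.5,-3,-80],[0,0,-0.009],0.3],
  [[-2.5,-3,-80],[0,0,-0.009],0.3],
])

```text
time: 2.07
eef_pos: [0.4286, -0.2282, 0.051]
ee_rot: [[-0.018, 1.0, 0.002], [1.0, 0.018, 0.0], [0.0, 0.002, -1.0]]
force: [-0.8, -0.3, -0.4]
finger_gap: 0.7
```

Call:
drive_tool([
  [[0,0,0],[0,0,0],0.3],
  [[0,0,0],[0,0,0],0.3],
])

```text
time: 2.23
eef_pos: [0.4291, -0.2286, 0.052]
ee_rot: [[-0.018, 1.0, 0.003], [1.0, 0.018, -0.0], [-0.0, 0.003, -1.0]]
force: [0.5, 0.2, 0.2]
finger_gap: 0.7
```

Run:
```python
from h import *
s=read_state();print(s['time'],s['eef_pos'],np.degrees(np.arctan2(s['ee_rot'][1,0],s['ee_rot'][0,0])),s['finger_gap'])
c=cam("wrist","w2")
cv2.imwrite("pics/w2z.png",cv2.resize(c["color"][160:360,200:440,::-1],None,fx=3,fy=3))
```

```text
2.2333 [ 0.42910534 -0.22858782  0.05195417] 91.02895796164434 0.6998928527846956
```

View pics/w2z.png

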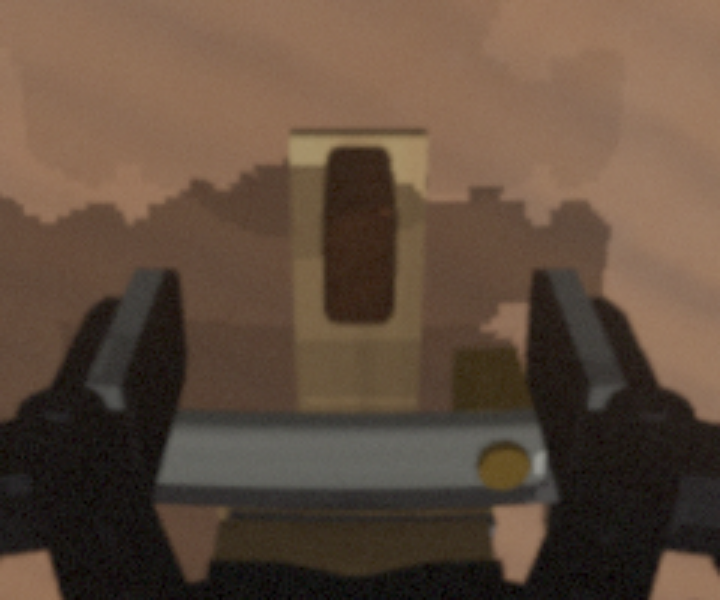

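The wrist view shows the grip (centre 360) midway between the jaws (185 and 530), so I can go down.

Call:
drive_tool([
  [[0,0,-20],[0,0,0],0.3],
  [[0,0,-34],[0,0,0],0.3],
  [[0,0,-39],[0,0,0],0.3],
  [[0,0,-40],[0,0,0],0.3],
  [[0,0,-40],[0,0,0],0.3],
])

```text
time: 2.7
eef_pos: [0.4297, -0.2288, 0.0127]
ee_rot: [[-0.018, 1.0, 0.004], [1.0, 0.018, -0.001], [-0.001, 0.004, -1.0]]
force: [-0.8, 0.0, 0.5]
finger_gap: 0.698
```

Call:
drive_tool([
  [[0,0,0],[0,0,0],0.6],
  [[0,0,0],[0,0,0],1.0],
  [[0,0,0],[0,0,0],1.0],
  [[0,0,0],[0,0,0],1.0],
  [[0,0,0],[0,0,0],1.0],
], force=60)

```text
time: 3.12
eef_pos: [0.4302, -0.2291, 0.0135]
ee_rot: [[-0.018, 1.0, 0.005], [1.0, 0.018, -0.001], [-0.002, 0.005, -1.0]]
force: [-1.1, 0.6, 5.7]
finger_gap: 0.15
```

Call:
drive_tool([
  [[0,0,0],[0,0,0],1.0],
  [[0,0,0],[0,0,0],1.0],
  [[0,0,0],[0,0,0],1.0],
  [[0,0,0],[0,0,0],1.0],
  [[0,0,0],[0,0,0],1.0],
], force=100)

```text
time: 3.53
eef_pos: [0.4301, -0.2291, 0.0136]
ee_rot: [[-0.018, 1.0, 0.005], [1.0, 0.018, -0.002], [-0.002, 0.005, -1.0]]
force: [-1.8, 0.6, 5.2]
finger_gap: 0.143
```

Run:
```python
from h import *
s=read_state();print(s['time'],s['eef_pos'],np.degrees(np.arctan2(s['ee_rot'][1,0],s['ee_rot'][0,0])),s['finger_gap'],s['force'],s['torque'])
c=cam("wrist","w3");cam("scene","s3");d=cam("top","t3")
cv2.imwrite("pics/w3z.png",cv2.resize(c["color"][160:360,200:440,::-1],None,fx=3,fy=3))
```

```text
3.5333 [ 0.43006696 -0.22911459  0.01358278] 91.01699595906197 0.14271125073740895 [-1.77870786  0.5732609   5.18572212] [ 0.15536664  0.5697832  -0.04047426]
```

View pics/w3z.png

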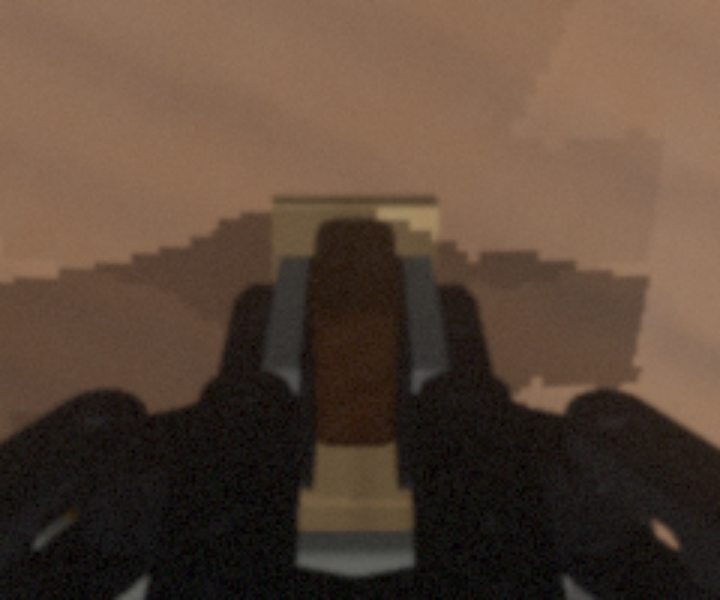

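View pics/s3.png

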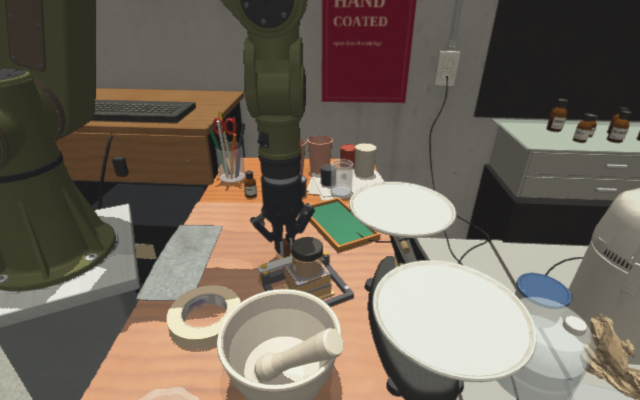

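View pics/t3.png

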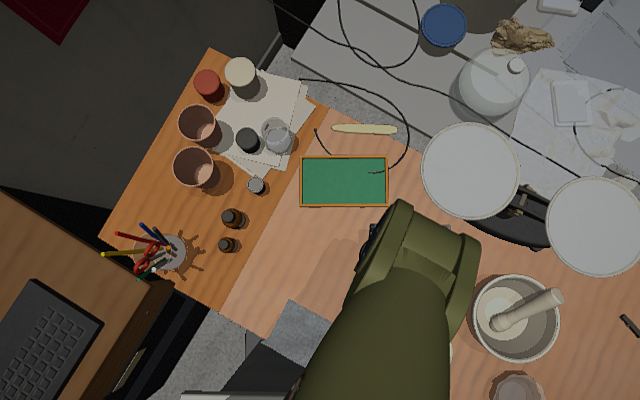

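Call:
drive_tool([
  [[-1,0,0],[0,0,0],1.0],
  [[-2,0,0],[0,0,0],1.0],
  [[-3,0,0],[0,0,0],1.0],
  [[-4,0,0],[0,0,0],1.0],
  [[-4,0,0],[0,0,0],1.0],
])

```text
time: 4.1
eef_pos: [0.4264, -0.2292, 0.0137]
ee_rot: [[-0.018, 1.0, 0.006], [1.0, 0.018, -0.002], [-0.002, 0.006, -1.0]]
force: [2.2, 0.9, -0.6]
finger_gap: 0.142
```

```bash
cat > st.py <<'E'
from h import *
s=read_state();print(s['time'],np.round(s['eef_pos']*1000,1),round(np.degrees(np.arctan2(s['ee_rot'][1,0],s['ee_rot'][0,0])),2),round(s['finger_gap'],3),np.round(s['force'],1),np.round(s['torque'],2),np.round(s['ee_rot'][:,2],4))
E
python3 st.py
```

```text
4.1 [ 426.4 -229.2   13.7] 91.03 0.142 [ 2.2  0.9 -0.6] [ 0.15 -0.43  0.23] [ 0.0057 -0.0017 -1.    ]
```

Call:
drive_tool([
  [[-1.5,0,0],[0,0,0],1.0],
  [[-3,0,0],[0,0,0],1.0],
  [[-4.5,0,0],[0,0,0],1.0],
  [[-6,0,0],[0,0,0],1.0],
  [[-6,0,0],[0,0,0],1.0],
])

```text
time: 4.52
eef_pos: [0.4199, -0.2292, 0.0136]
ee_rot: [[-0.018, 1.0, 0.005], [1.0, 0.018, -0.002], [-0.002, 0.005, -1.0]]
force: [0.8, 0.0, 0.0]
finger_gap: 0.144
```

Call:
drive_tool([
  [[-1.5,0,0],[0,0,0],1.0],
  [[-3,0,0],[0,0,0],1.0],
  [[-4.5,0,0],[0,0,-0.002],1.0],
  [[-6,0,0],[0,0,-0.004],1.0],
  [[-6,0,0],[0,0,-0.004],1.0],
])

```text
time: 4.93
eef_pos: [0.4135, -0.2293, 0.0136]
ee_rot: [[-0.013, 1.0, 0.005], [1.0, 0.013, -0.002], [-0.002, 0.005, -1.0]]
force: [2.6, -0.4, -0.3]
finger_gap: 0.144
```

```bash
python3 st.py
python3 - <<'E'
from h import *
c=cam("scene","s4");d=cam("top","t4")
cv2.imwrite("pics/s4z.png",cv2.resize(c["color"][215:305,235:365,::-1],None,fx=6,fy=6,interpolation=2))
E
```

```text
4.9333 [ 413.5 -229.3   13.6] 90.76 0.144 [ 2.6 -0.4 -0.3] [ 0.06 -0.25  0.25] [ 0.0049 -0.002  -1.    ]
```

View pics/s4z.png

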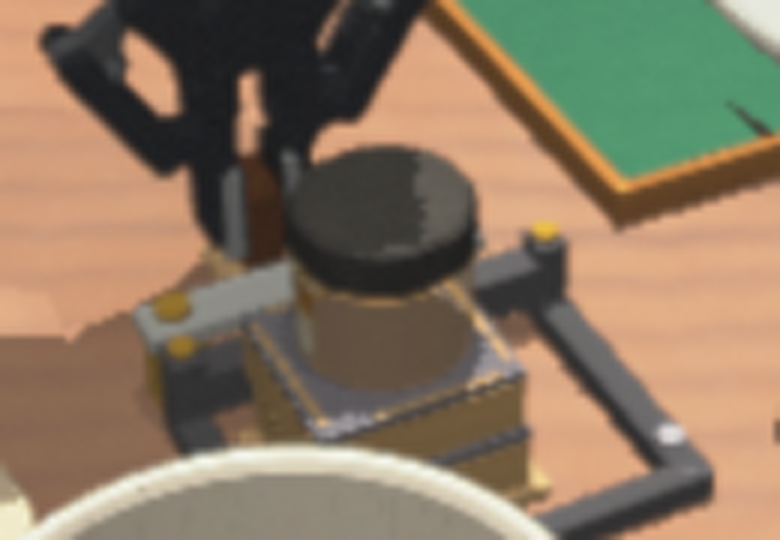

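View pics/t4.png

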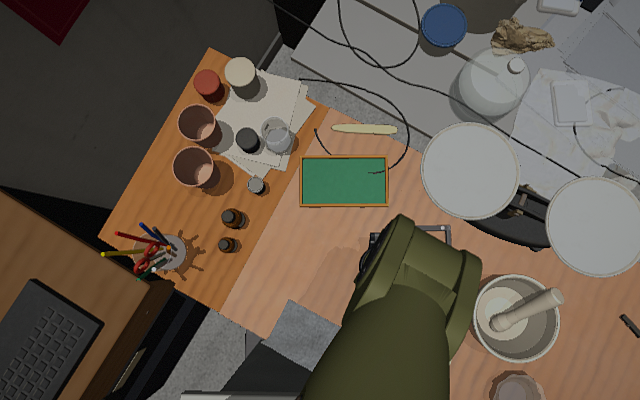

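Call:
drive_tool([
  [[0.8,0,0],[0,0,0],1.0],
  [[0.8,2,0],[0,0,0],1.0],
  [[0.8,4,0],[0,0,0],1.0],
  [[0.8,6,0],[0,0,0],1.0],
  [[0.8,8,0],[0,0,0],1.0],
])

```text
time: 5.45
eef_pos: [0.4142, -0.222, 0.0136]
ee_rot: [[-0.013, 1.0, 0.004], [1.0, 0.013, -0.004], [-0.004, 0.004, -1.0]]
force: [-1.0, -5.1, -1.3]
finger_gap: 0.144
```

Call:
drive_tool([
  [[0,1,0],[0,0,0],1.0],
  [[0,3,0],[0,0,0],1.0],
  [[0,5,0],[0,0,0],1.0],
  [[-0.1,7,0],[0,0,0],1.0],
  [[-0.1,7,0],[0,0,0],1.0],
])

```text
time: 5.87
eef_pos: [0.4142, -0.2153, 0.0136]
ee_rot: [[-0.013, 1.0, 0.004], [1.0, 0.013, -0.005], [-0.005, 0.004, -1.0]]
force: [0.7, -4.9, 0.2]
finger_gap: 0.146
```

```bash
python3 st.py
python3 - <<'E'
from h import *
c=cam("scene","s5");d=cam("top","t5");w=cam("wrist","w5")
cv2.imwrite("pics/s5z.png",cv2.resize(c["color"][215:305,235:365,::-1],None,fx=6,fy=6,interpolation=2))
cv2.imwrite("pics/w5z.png",cv2.resize(w["color"][200:400,200:440,::-1],None,fx=3,fy=3,interpolation=2))
E
```

```text
5.8667 [ 414.2 -215.3   13.6] 90.73 0.146 [ 0.7 -4.9  0.2] [-0.75  0.08  0.03] [ 0.0042 -0.0052 -1.    ]
```

View pics/w5z.png

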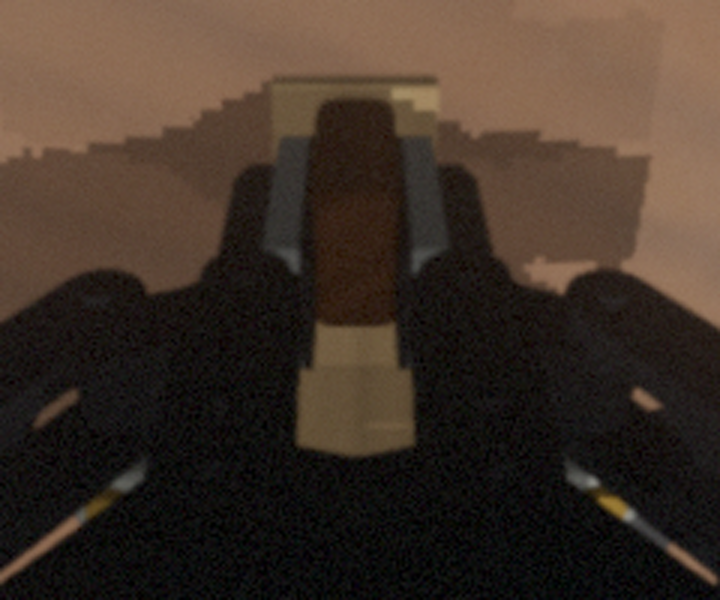

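View pics/s5z.png

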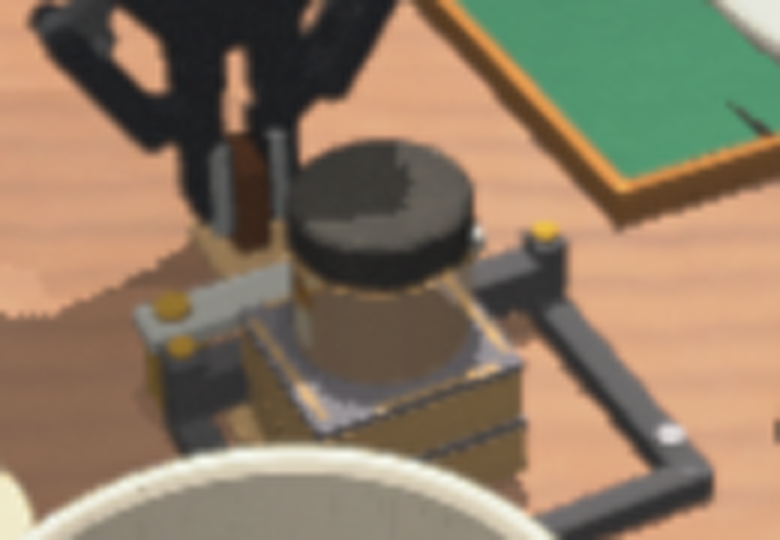

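Pulled 14 mm against about 5 N of friction. The posts look symmetric about the tongue, so I'll feel my way through the gate slowly.

Call:
drive_tool([
  [[0,0.7,0],[0,0,0],1.0],
  [[0,1.4,0],[0,0,0],1.0],
  [[0,2.1,0],[0,0,0],1.0],
  [[0,2.8,0],[0,0,0],1.0],
])

```text
time: 6.35
eef_pos: [0.4141, -0.2129, 0.0136]
ee_rot: [[-0.012, 1.0, 0.004], [1.0, 0.012, -0.005], [-0.006, 0.004, -1.0]]
force: [0.5, -5.3, -0.1]
finger_gap: 0.147
```

Call:
drive_tool([
  [[0,0.7,0],[0,0,0],1.0],
  [[0,1.4,0],[0,0,0],1.0],
  [[0,1.8,0],[0,0,0],1.0],
])

```text
time: 6.6
eef_pos: [0.4141, -0.2115, 0.0136]
ee_rot: [[-0.012, 1.0, 0.004], [1.0, 0.012, -0.006], [-0.006, 0.004, -1.0]]
force: [0.4, -6.3, -0.8]
finger_gap: 0.147
```

Call:
drive_tool([
  [[0,0.7,0],[0,0,0],1.0],
  [[0,1.4,0],[0,0,0],1.0],
  [[0,1.8,0],[0,0,0],1.0],
])

```text
time: 6.85
eef_pos: [0.4141, -0.2101, 0.0136]
ee_rot: [[-0.012, 1.0, 0.004], [1.0, 0.012, -0.007], [-0.007, 0.004, -1.0]]
force: [-0.2, -5.9, -0.8]
finger_gap: 0.148
```

```bash
python3 st.py
```

```text
6.85 [ 414.1 -210.1   13.6] 90.67 0.148 [-0.2 -5.9 -0.8] [-0.78 -0.02  0.02] [ 0.0038 -0.0071 -1.    ]
```

Call:
drive_tool([
  [[0,0.7,0],[0.002,0,0],1.0],
  [[0,1.4,0],[0.003,0,0],1.0],
  [[0,1.8,0],[0.003,0,0],1.0],
])

```text
time: 7.1
eef_pos: [0.4141, -0.2087, 0.0136]
ee_rot: [[-0.011, 1.0, 0.004], [1.0, 0.011, -0.005], [-0.005, 0.004, -1.0]]
force: [1.0, -5.0, -0.5]
finger_gap: 0.147
```

Call:
drive_tool([
  [[0,0.7,0],[0.002,0,0],1.0],
  [[0,1.4,0],[0.003,0,0],1.0],
  [[0,2.1,0],[0.003,0,0],1.0],
])

```text
time: 7.35
eef_pos: [0.414, -0.2069, 0.0136]
ee_rot: [[-0.011, 1.0, 0.003], [1.0, 0.011, -0.003], [-0.003, 0.003, -1.0]]
force: [-0.1, -4.3, -0.9]
finger_gap: 0.145
```

Call:
drive_tool([
  [[0,0.8,0],[0.002,0,0],1.0],
  [[0,1.6,0],[0.003,0,0],1.0],
  [[0,2.4,0],[0.003,0,0],1.0],
])

```text
time: 7.6
eef_pos: [0.414, -0.2049, 0.0136]
ee_rot: [[-0.011, 1.0, 0.003], [1.0, 0.011, -0.0], [-0.0, 0.003, -1.0]]
force: [-0.2, -4.8, -0.1]
finger_gap: 0.146
```

```bash
python3 st.py
```

```text
7.6 [ 414.  -204.9   13.6] 90.61 0.146 [-0.2 -4.8 -0.1] [-1.11  0.06  0.07] [ 3.2e-03 -3.0e-04 -1.0e+00]
```

Call:
drive_tool([
  [[0,1,0],[0,0,0.001],1.0],
  [[0,2,0],[0,0,0.002],1.0],
  [[0,3,0],[0,0,0.002],1.0],
  [[-0.1,4,0],[0,0,0.002],1.0],
])

```text
time: 7.93
eef_pos: [0.4138, -0.2013, 0.0136]
ee_rot: [[-0.012, 1.0, 0.003], [1.0, 0.012, -0.001], [-0.001, 0.003, -1.0]]
force: [0.2, -5.5, -1.8]
finger_gap: 0.144
```

Call:
drive_tool([
  [[0,1,0],[0,0,0],1.0],
  [[0,2,0],[0,0,0],1.0],
  [[0,3,0],[0,0,0],1.0],
  [[-0.1,4,0],[0,0,0],1.0],
])

```text
time: 8.27
eef_pos: [0.4137, -0.1977, 0.0136]
ee_rot: [[-0.012, 1.0, 0.003], [1.0, 0.012, -0.002], [-0.002, 0.003, -1.0]]
force: [0.6, -5.6, -0.6]
finger_gap: 0.149
```

```bash
python3 st.py
python3 - <<'E'
from h import *
c=cam("scene","s6");d=cam("top","t6")
cv2.imwrite("pics/s6z.png",cv2.resize(c["color"][215:305,235:365,::-1],None,fx=6,fy=6,interpolation=2))
cv2.imwrite("pics/t6z.png",cv2.resize(d["color"][205:315,355:475,::-1],None,fx=5,fy=5,interpolation=2))
E
```

```text
8.2667 [ 413.7 -197.7   13.6] 90.69 0.149 [ 0.6 -5.6 -0.6] [-1.08 -0.01  0.04] [ 0.0028 -0.0021 -1.    ]
```

View pics/s6z.png

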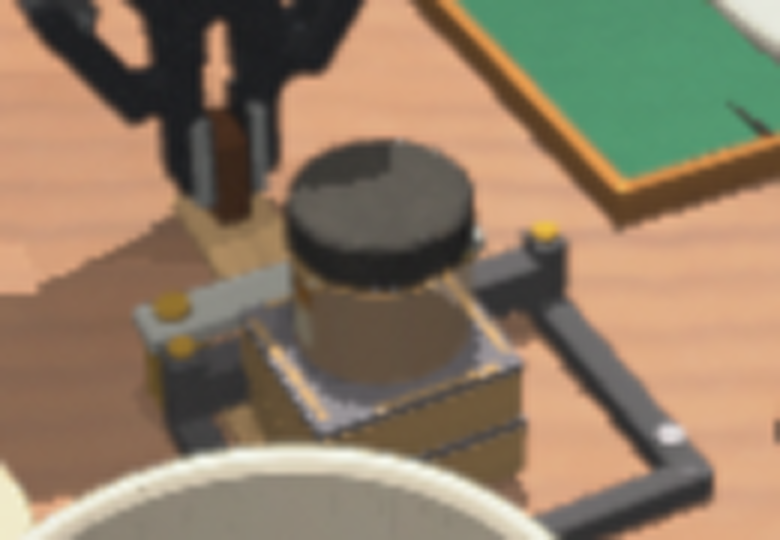

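View pics/t6z.png

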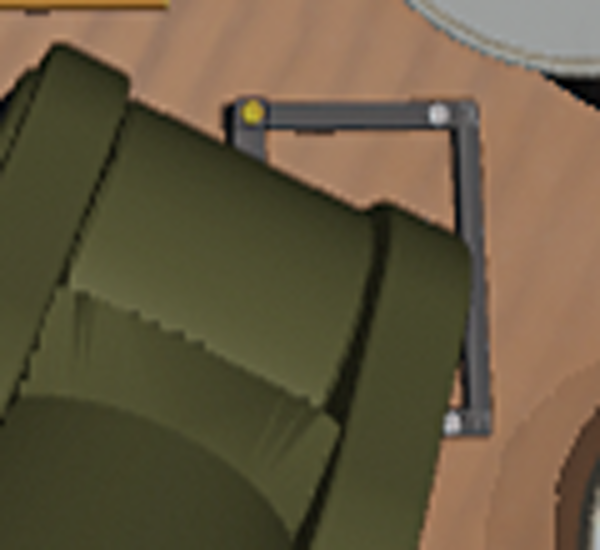

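Call:
drive_tool([
  [[0,1.5,0],[0.001,0,0],1.0],
  [[0,3,0],[0.002,0,0],1.0],
  [[-0.1,4.5,0],[0.002,0,0],1.0],
  [[-0.1,6,0],[0.002,0,0],1.0],
  [[-0.1,7.5,0],[0.002,0,0],1.0],
])

```text
time: 8.78
eef_pos: [0.4135, -0.1907, 0.0136]
ee_rot: [[-0.012, 1.0, 0.003], [1.0, 0.012, -0.001], [-0.001, 0.003, -1.0]]
force: [-0.3, -6.7, -1.5]
finger_gap: 0.147
```

Call:
drive_tool([
  [[0,1.5,0],[0.001,0,0],1.0],
  [[0,3,0],[0.001,0,0],1.0],
  [[-0.1,4.5,0],[0.001,0,0],1.0],
  [[-0.1,6,0],[0.001,0,0],1.0],
  [[-0.1,7.5,0],[0.001,0,0],1.0],
])

```text
time: 9.2
eef_pos: [0.4134, -0.1839, 0.0136]
ee_rot: [[-0.011, 1.0, 0.002], [1.0, 0.011, -0.002], [-0.002, 0.002, -1.0]]
force: [-0.1, -6.5, -1.8]
finger_gap: 0.145
```

```bash
python3 st.py
```

```text
9.2 [ 413.4 -183.9   13.6] 90.64 0.145 [-0.1 -6.5 -1.8] [-1.43  0.01 -0.01] [ 0.0024 -0.0022 -1.    ]
```

Call:
drive_tool([
  [[0,1.5,0],[0.001,0,0],1.0],
  [[0,3,0],[0.002,0,0.001],1.0],
  [[-0.1,4.5,0],[0.002,0,0.001],1.0],
  [[-0.1,6,0],[0.002,0,0.001],1.0],
  [[-0.1,7.5,0],[0.002,0,0.001],1.0],
])

```text
time: 9.62
eef_pos: [0.4132, -0.1759, 0.0136]
ee_rot: [[-0.012, 1.0, 0.002], [1.0, 0.012, 0.001], [0.001, 0.002, -1.0]]
force: [-1.4, -1.8, 1.1]
finger_gap: 0.147
```

```bash
python3 st.py
python3 - <<'E'
from h import *
c=cam("scene","s7")
cv2.imwrite("pics/s7z.png",cv2.resize(c["color"][215:305,235:365,::-1],None,fx=6,fy=6,interpolation=2))
E
```

```text
9.6167 [ 413.2 -175.9   13.6] 90.7 0.147 [-1.4 -1.8  1.1] [-0.59  0.04 -0.02] [ 2.2e-03  6.0e-04 -1.0e+00]
```

View pics/s7z.png

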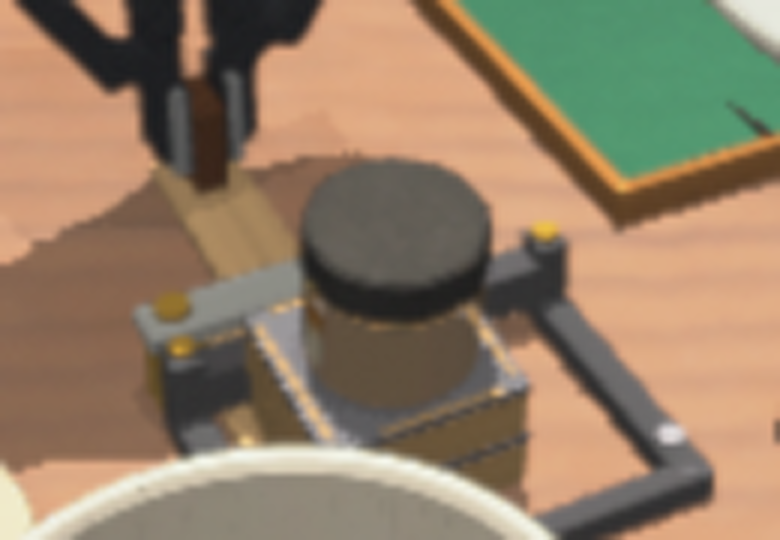

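The stack has settled rear-first as expected. I'll keep pulling.

Call:
drive_tool([
  [[0,1.2,0],[0,0,0],1.0],
  [[0,2.4,0],[0,0,0],1.0],
  [[-0.1,3.6,0],[0,0,0],1.0],
  [[-0.1,4.8,0],[0,0,0],1.0],
  [[-0.1,6,0],[0,0,0],1.0],
])

```text
time: 10.08
eef_pos: [0.413, -0.1696, 0.0136]
ee_rot: [[-0.012, 1.0, 0.002], [1.0, 0.012, 0.001], [0.001, 0.002, -1.0]]
force: [-0.7, -1.9, 1.2]
finger_gap: 0.145
```

Call:
drive_tool([
  [[0,1.2,0],[0,0,0],1.0],
  [[0,2.4,0],[0,0,0],1.0],
  [[-0.1,3.6,0],[0,0,0],1.0],
  [[-0.1,4.8,0],[0,0,0],1.0],
  [[-0.1,6,0],[0,0,0],1.0],
])

```text
time: 10.5
eef_pos: [0.4129, -0.1635, 0.0136]
ee_rot: [[-0.012, 1.0, 0.002], [1.0, 0.012, 0.001], [0.001, 0.002, -1.0]]
force: [0.3, -2.4, 1.8]
finger_gap: 0.145
```

Call:
drive_tool([
  [[0,1.2,0],[0,0,0],1.0],
  [[0,2.4,0],[0,0,0],1.0],
  [[-0.1,3.6,0],[0,0,0],1.0],
  [[-0.1,4.8,0],[0,0,0],1.0],
  [[-0.1,6,0],[0,0,0],1.0],
])

```text
time: 10.92
eef_pos: [0.4128, -0.1573, 0.0136]
ee_rot: [[-0.012, 1.0, 0.002], [1.0, 0.012, 0.001], [0.001, 0.002, -1.0]]
force: [0.7, -0.9, 1.7]
finger_gap: 0.145
```

```bash
python3 st.py
python3 - <<'E'
from h import *
c=cam("scene","s8")
cv2.imwrite("pics/s8z.png",cv2.resize(c["color"][205:305,225:365,::-1],None,fx=5.5,fy=5.5,interpolation=2))
E
```

```text
10.9167 [ 412.8 -157.3   13.6] 90.71 0.145 [ 0.7 -0.9  1.7] [-0.43  0.03 -0.01] [ 2.1e-03  9.0e-04 -1.0e+00]
```

View pics/s8z.png

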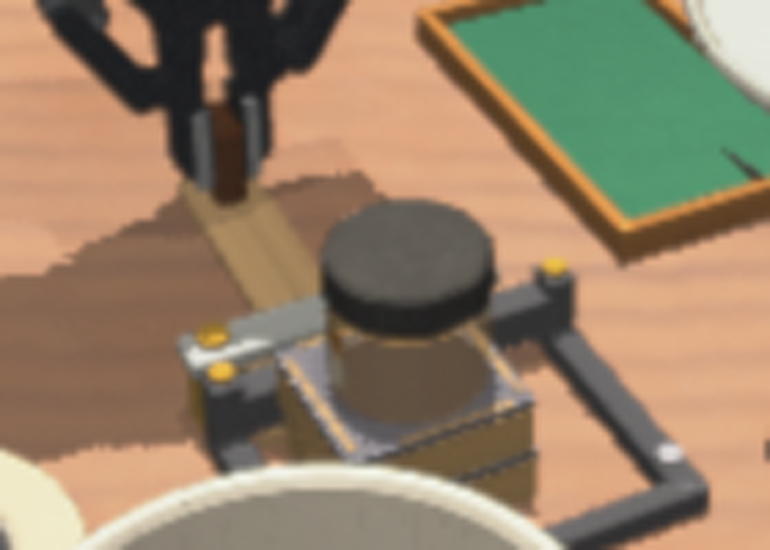

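Call:
drive_tool([
  [[0,2,0],[0,0,0],1.0],
  [[0,4,0],[0,0,0],1.0],
  [[-0.1,6,0],[0,0,0],1.0],
  [[-0.1,8,0],[0,0,0],1.0],
  [[-0.1,10,0],[0,0,0],1.0],
])

```text
time: 11.38
eef_pos: [0.4126, -0.1468, 0.0136]
ee_rot: [[-0.013, 1.0, 0.002], [1.0, 0.013, 0.001], [0.001, 0.002, -1.0]]
force: [0.2, -1.6, 0.8]
finger_gap: 0.148
```

Call:
drive_tool([
  [[0,2,0],[0,0,0],1.0],
  [[0,4,0],[0,0,0],1.0],
  [[-0.1,6,0],[0,0,0],1.0],
  [[-0.1,8,0],[0,0,0],1.0],
  [[-0.1,10,0],[0,0,0],1.0],
])

```text
time: 11.8
eef_pos: [0.4126, -0.1367, 0.0136]
ee_rot: [[-0.013, 1.0, 0.002], [1.0, 0.013, 0.001], [0.001, 0.002, -1.0]]
force: [0.2, -0.9, 1.6]
finger_gap: 0.146
```

Call:
drive_tool([
  [[0,2,0],[0,0,0],1.0],
  [[0,4,0],[0,0,0],1.0],
  [[-0.1,6,0],[0,0,0],1.0],
  [[-0.1,8,0],[0,0,0],1.0],
  [[-0.1,10,0],[0,0,0],1.0],
])

```text
time: 12.22
eef_pos: [0.4124, -0.1264, 0.0136]
ee_rot: [[-0.013, 1.0, 0.002], [1.0, 0.013, 0.001], [0.001, 0.002, -1.0]]
force: [-0.1, -1.1, 0.5]
finger_gap: 0.143
```

Call:
drive_tool([
  [[0,2,0],[0,0,0],1.0],
  [[0,4,0],[0,0,0],1.0],
  [[-0.1,6,0],[0,0,0],1.0],
  [[-0.1,8,0],[0,0,0],1.0],
  [[-0.1,10,0],[0,0,0],1.0],
])

```text
time: 12.63
eef_pos: [0.4123, -0.1162, 0.0136]
ee_rot: [[-0.013, 1.0, 0.002], [1.0, 0.013, 0.001], [0.001, 0.002, -1.0]]
force: [0.1, -1.6, 2.0]
finger_gap: 0.142
```

Call:
drive_tool([
  [[0,2,0],[0,0,0],1.0],
  [[0,4,0],[0,0,0],1.0],
  [[-0.1,5,0],[0,0,0],1.0],
  [[-0.1,5,0],[0,0,0],1.0],
  [[-0.1,5,0],[0,0,0],1.0],
])

```text
time: 13.05
eef_pos: [0.4122, -0.1108, 0.0136]
ee_rot: [[-0.013, 1.0, 0.002], [1.0, 0.013, 0.002], [0.002, 0.002, -1.0]]
force: [-0.4, 0.4, 1.7]
finger_gap: 0.146
```

```bash
python3 st.py
python3 - <<'E'
from h import *
c=cam("scene","s9");d=cam("top","t9")
cv2.imwrite("pics/s9z.png",cv2.resize(c["color"][195:305,225:365,::-1],None,fx=5.4,fy=5.4,interpolation=2))
E
```

```text
13.05 [ 412.2 -110.8   13.6] 90.74 0.146 [-0.4  0.4  1.7] [-0.05  0.01 -0.01] [ 0.0021  0.0019 -1.    ]
```

View pics/s9z.png

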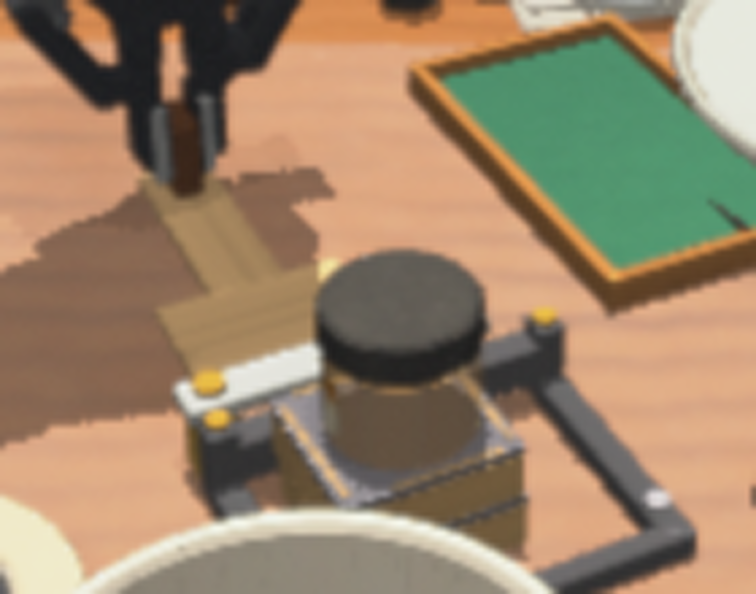

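View pics/t9.png

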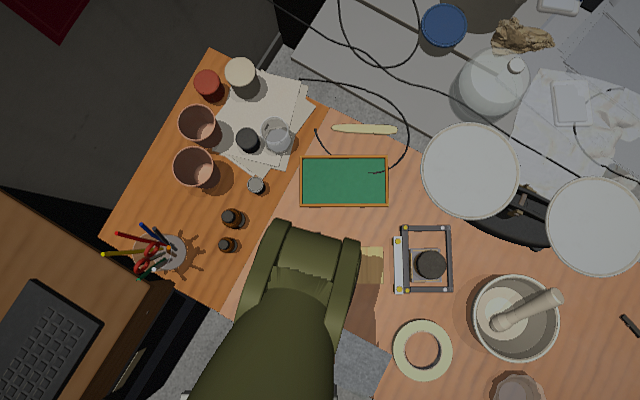

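The board is fully out (rear about 18 mm in front of the strip) and the stack stands on the bench behind the bar. Next I lift the board.

Call:
drive_tool([
  [[0,2,4],[0,0,0],1.0],
  [[0,4,12],[0,0,0],1.0],
  [[0,5,24],[0,0,0],1.0],
  [[0,5,38],[0,0,0],1.0],
  [[0,5,50],[0,0,0],1.0],
])

```text
time: 13.57
eef_pos: [0.4119, -0.1055, 0.0646]
ee_rot: [[-0.013, 1.0, 0.002], [1.0, 0.013, 0.002], [0.002, 0.002, -1.0]]
force: [1.3, -0.7, -0.9]
finger_gap: 0.144
```

Call:
drive_tool([
  [[8,0,5],[0,0,0],1.0],
  [[22,0,5],[0,0,0],1.0],
  [[38,0,5],[0,0,0],1.0],
  [[55,0,5],[0,0,0],1.0],
  [[72,0,5],[0,0,0],1.0],
])

```text
time: 13.98
eef_pos: [0.4851, -0.1053, 0.0698]
ee_rot: [[-0.013, 1.0, 0.002], [1.0, 0.013, 0.003], [0.003, 0.002, -1.0]]
force: [0.2, 0.4, -0.7]
finger_gap: 0.143
```

```bash
python3 st.py
python3 - <<'E'
from h import *
c=cam("scene","s10");d=cam("top","t10")
E
```

```text
13.9833 [ 485.1 -105.3   69.8] 90.74 0.143 [ 0.2  0.4 -0.7] [ 0.06 -0.04 -0.01] [ 0.002   0.0027 -1.    ]
```

View pics/s10.png

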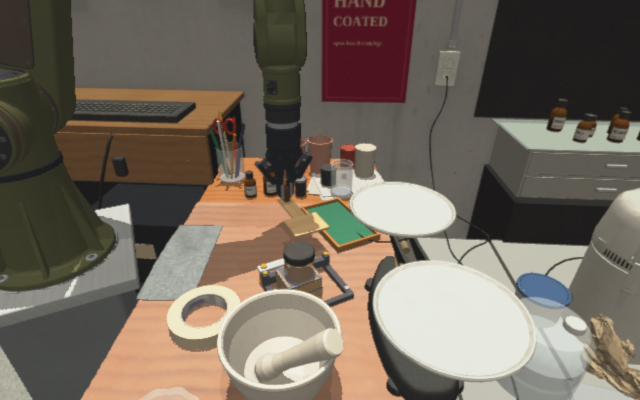

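Call:
drive_tool([
  [[20,0,0],[0,0,0],1.0],
  [[42,0,0],[0,0,0],1.0],
  [[65,0,0],[0,0,0],1.0],
  [[88,0,0],[0,0,0],1.0],
  [[101,-0.5,0],[0,0,0],1.0],
])

```text
time: 14.5
eef_pos: [0.5899, -0.1058, 0.07]
ee_rot: [[-0.014, 1.0, 0.005], [1.0, 0.014, 0.002], [0.002, 0.005, -1.0]]
force: [0.5, -0.8, -0.6]
finger_gap: 0.148
```

Call:
drive_tool([
  [[0,0,-10],[0,0,0],1.0],
  [[0,0,-20],[0,0,0],1.0],
  [[0,0,-28],[0,0,0],1.0],
  [[0,0,-28],[0,0,0],1.0],
  [[0,0,-28],[0,0,0],1.0],
])

```text
time: 14.92
eef_pos: [0.5875, -0.1056, 0.0407]
ee_rot: [[-0.014, 1.0, 0.002], [1.0, 0.014, 0.003], [0.003, 0.002, -1.0]]
force: [0.7, 0.3, -0.5]
finger_gap: 0.139
```

```bash
python3 st.py
python3 - <<'E'
from h import *
c=cam("scene","s11");d=cam("top","t11")
cv2.imwrite("pics/s11z.png",cv2.resize(c["color"][170:270,265:405,::-1],None,fx=5.5,fy=5.5,interpolation=2))
cv2.imwrite("pics/t11z.png",cv2.resize(d["color"][120:230,270:420,::-1],None,fx=5,fy=5,interpolation=2))
E
```

```text
14.9167 [ 587.5 -105.6   40.7] 90.78 0.139 [ 0.7  0.3 -0.5] [ 0.03 -0.02 -0.01] [ 0.0017  0.0031 -1.    ]
```

View pics/s11z.png

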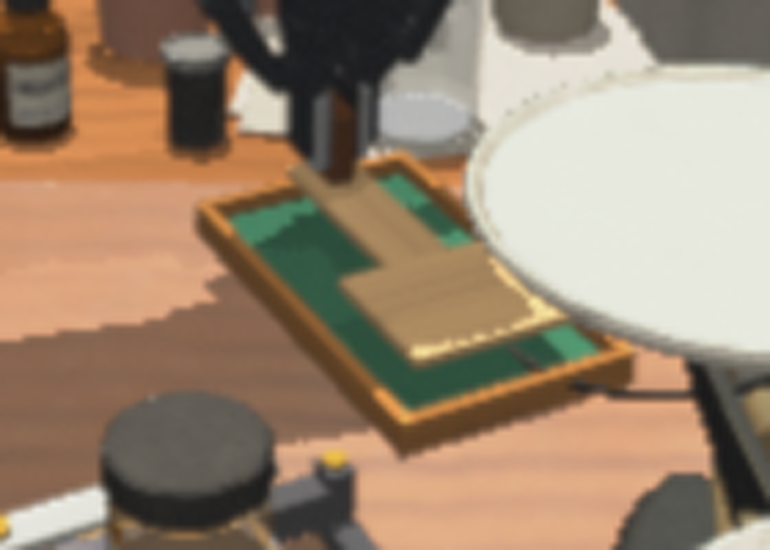

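View pics/t11z.png

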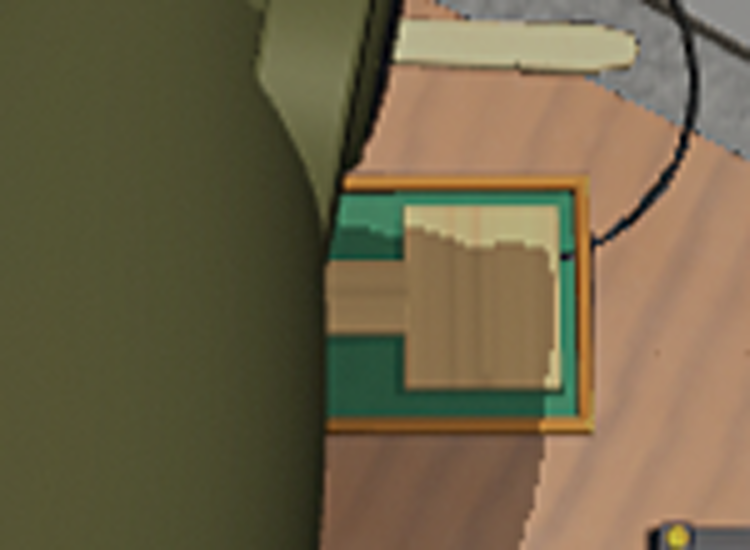

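Run:
```python
from h import *
c=cam("top")
Z=lambda x,y,z:np.round(plane(c,(x+.5)/5+269.5,(y+.5)/5+119.5,z)[:2]*1000,1).tolist()
print("board",[Z(*p,.032) for p in[(405,206),(558,206),(405,388),(560,390)]])
print("rim outer",[Z(*p,.016) for p in[(450,178),(587,178),(450,433),(593,433)]])
print("rim inner",[Z(*p,.016) for p in[(450,190),(576,190),(450,420),(581,420)]])
```

```text
board [[626.9, -182.1], [627.6, -245.8], [550.3, -182.4], [550.3, -246.3]]
rim outer [[642.6, -201.9], [643.2, -260.1], [533.6, -202.1], [534.3, -261.9]]
rim inner [[637.4, -202.0], [638.0, -255.4], [539.1, -202.1], [539.7, -256.9]]
```

The board is centred: edges at 550–627 mm in x inside 539–638 mm, with a 10 mm gap at the rear. I'll lower it.

Call:
drive_tool([
  [[0,0,-5],[0,0,0],1.0],
  [[0,0,-10],[0,0,0],1.0],
  [[0,0,-15],[0,0,0],1.0],
  [[0,0,-18],[0,0,0],1.0],
  [[0,0,-18],[0,0,0],1.0],
])

```text
time: 15.48
eef_pos: [0.5888, -0.1058, 0.0233]
ee_rot: [[-0.014, 1.0, 0.004], [1.0, 0.014, 0.003], [0.003, 0.004, -1.0]]
force: [-0.2, 0.6, -0.9]
finger_gap: 0.142
```

Call:
drive_tool([
  [[0,0,-0.7],[0,0,0],1.0],
  [[0,0,-1.2],[0,0,0],1.0],
  [[0,0,-1.2],[0,0,0],1.0],
])

```text
time: 15.73
eef_pos: [0.5888, -0.1057, 0.022]
ee_rot: [[-0.014, 1.0, 0.004], [1.0, 0.014, 0.003], [0.003, 0.004, -1.0]]
force: [-0.3, 0.2, -1.4]
finger_gap: 0.143
```

```bash
python3 st.py
```

```text
15.7333 [ 588.8 -105.7   22. ] 90.79 0.143 [-0.3  0.2 -1.4] [ 0.04  0.03 -0.04] [ 0.0036  0.0027 -1.    ]
```

Call:
drive_tool([
  [[0,0,-0.6],[0,0,0],1.0],
  [[0,0,-1.2],[0,0,0],1.0],
  [[0,0,-1.3],[0,0,0],1.0],
])

```text
time: 15.98
eef_pos: [0.5891, -0.1057, 0.0209]
ee_rot: [[-0.014, 1.0, 0.004], [1.0, 0.014, 0.003], [0.003, 0.004, -1.0]]
force: [0.2, 0.3, 1.3]
finger_gap: 0.14
```

Call:
drive_tool([
  [[0,0,-0.4],[0,0,0],1.0],
  [[0,0,-0.4],[0,0,0],1.0],
])

```text
time: 16.15
eef_pos: [0.5892, -0.1057, 0.0207]
ee_rot: [[-0.014, 1.0, 0.004], [1.0, 0.014, 0.003], [0.002, 0.005, -1.0]]
force: [-0.4, 0.3, 2.3]
finger_gap: 0.144
```

Contact with the floor, so I'll release it.

Call:
drive_tool([
  [[0,0,0],[0,0,0],0.8],
  [[0,0,0],[0,0,0],0.7],
  [[0,0,0],[0,0,0],0.6],
  [[0,0,0],[0,0,0],0.55],
  [[0,0,0],[0,0,0],0.55],
], force=40)

```text
time: 16.57
eef_pos: [0.5892, -0.1058, 0.0207]
ee_rot: [[-0.014, 1.0, 0.004], [1.0, 0.014, 0.003], [0.002, 0.004, -1.0]]
force: [-0.3, 0.1, -0.7]
finger_gap: 0.447
```

Call:
drive_tool([
  [[0,0,8],[0,0,0],0.55],
  [[0,0,20],[0,0,0],0.55],
  [[0,0,40],[0,0,0],0.55],
  [[0,0,65],[0,0,0],0.55],
  [[0,0,90],[0,0,0],0.55],
])

```text
time: 16.98
eef_pos: [0.589, -0.1057, 0.1126]
ee_rot: [[-0.014, 1.0, 0.004], [1.0, 0.014, 0.003], [0.002, 0.004, -1.0]]
force: [1.0, 0.8, -0.1]
finger_gap: 0.449
```

Call:
drive_tool([
  [[0,0,30],[0,0,0],0.55],
  [[-25,0,60],[0,0,0],0.55],
  [[-55,0,80],[0,0,0],0.55],
  [[-90,0,90],[0,0,0],0.55],
  [[-120,0,90],[0,0,0],0.55],
])

```text
time: 17.4
eef_pos: [0.4692, -0.106, 0.2066]
ee_rot: [[-0.014, 1.0, 0.01], [1.0, 0.014, 0.001], [0.001, 0.01, -1.0]]
force: [-0.4, 0.7, 0.4]
finger_gap: 0.451
```

Call:
drive_tool([
  [[-30,0,20],[0,0,0],0.55],
  [[-50,0,20],[0,0,0],0.55],
  [[-50,0,20],[0,0,0],0.55],
  [[-50,0,20],[0,0,0],0.55],
  [[-50,0,20],[0,0,0],0.55],
])

```text
time: 17.82
eef_pos: [0.4201, -0.1062, 0.2275]
ee_rot: [[-0.014, 1.0, 0.012], [1.0, 0.014, 0.001], [0.001, 0.012, -1.0]]
force: [0.5, -0.0, -0.5]
finger_gap: 0.446
```

```bash
python3 st.py
python3 - <<'E'
from h import *
c=cam("scene","s12");d=cam("top","t12")
cv2.imwrite("pics/s12z.png",cv2.resize(c["color"][170:310,230:420,::-1],None,fx=4.2,fy=4.2,interpolation=2))
cv2.imwrite("pics/t12z.png",cv2.resize(d["color"][120:310,210:470,::-1],None,fx=3,fy=3,interpolation=2))
E
```

```text
17.8167 [ 420.1 -106.2  227.5] 90.8 0.446 [ 0.5 -0.  -0.5] [-0.06 -0.05  0.03] [ 1.200e-02  7.000e-04 -9.999e-01]
```

View pics/s12z.png

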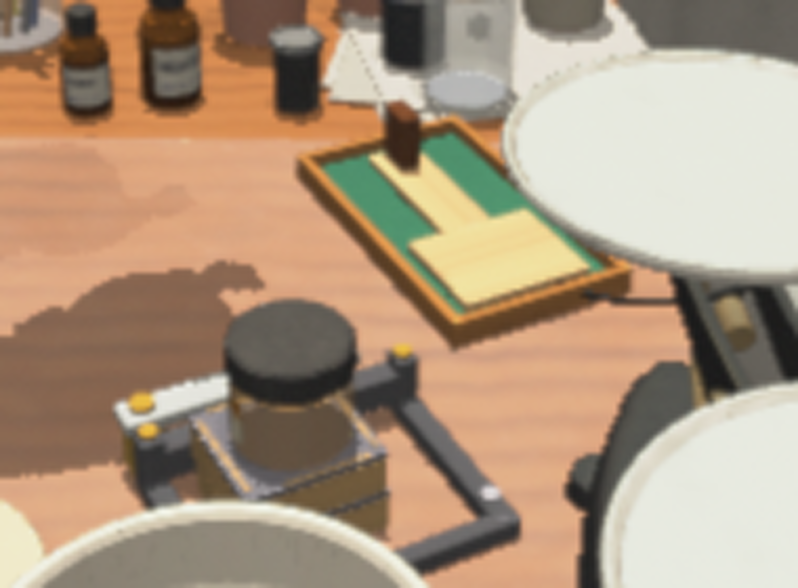

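View pics/t12z.png

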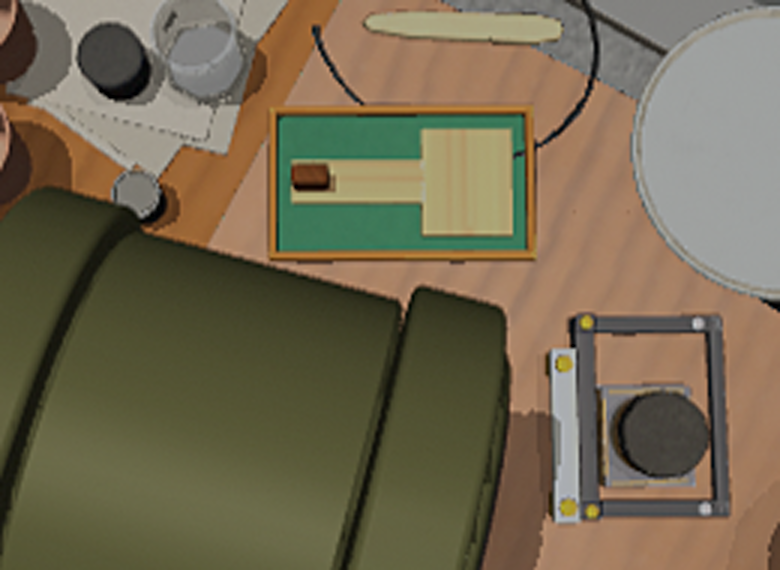

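```bash
python3 - <<'E'
from h import *
c=cam("top")
Z=lambda x,y,z:np.round(plane(c,(x+.5)/3+209.5,(y+.5)/3+119.5,z)[:2]*1000,1)
O=np.array([433.3,-335])
def F(p): d=p-O; ex=np.array([.013,-1]);ey=np.array([1,.013]);return np.round([d@ex,d@ey],1)
print("lid",F((Z(620,434,.096)+Z(708,434,.096)+Z(664,391,.096)+Z(664,477,.096))/4))
print("block hi edges",[F(Z(*p,.044)) for p in[(602,388),(692,388),(604,485),(694,485)]])
E
python3 -c "
from workcell import *
hand_in()"
```

```text
lid [ -4.5 -16.4]
block hi edges [array([-33. ,  12.8]), array([26.9, 12.9]), array([-33.5, -50.9]), array([ 25.9, -50.8])]
the job is handed in; nothing more can be done
```

The board is out of the frame and lies flat, grip up, in the tray. I have handed the job in at about 18 s of the 72 s allowed; the hand-in gives no verdict.

- **Gate:** the images put the posts about 18 mm off centre to -y. I therefore shifted the board about 16 mm across, with the stack riding on it, before pulling. The shoulders went between the posts without butting.
- **Forces:** in the readings after each move, the pull on the tool never passed about 7 N, against the 25 N limit between board and frame.
- **Stack:** it settled rear-first and was upright in the last pictures. The upper block measured about (-3.5, -19) mm from the frame's middle and the tub about (-4.5, -16.4) mm. I did not measure the lower block separately, but I saw no offset between the two blocks.
- **Board:** it was centred in the tray just before lowering, with about 10 mm clear on the sides and rear, and the last pictures show it inside the rim.
- **Bystanders:** the big and small bottles, film can and bone folder look unmoved in the pictures. I did not measure them before and after.

One disagreement: the first wrist-camera fix of the grip was about 4–5 mm off the top and scene views, with the arm still settling. I used the top and scene views for the grasp.

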